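Click a tablet's back cover shut all round

TASK

The tablet lying face down on the service mat has its back cover on, but the rim is not clipped in. Press down round the rim with your fingertips, section by section, until all six sections have clicked shut and lie flush, then take the hand away. Do not pick up, tip or push the tablet along, do not lean hard on it, and leave the other things on the counter where they are.

Things in the scene. Friction and masses are not known exactly. Their poses are not given: they have to be found in the camera images.
- tablet_mid (a point): Middle of the cover's rigid centre panel (80 x 150 mm), 20 mm above the mat. Tablet: 140 (x) x 210 (y) x 20 mm, 0.6 to 0.8 kg, loose, face down; z up, y up to 0.75 rad off the robot's y. Grey cover; a 30 mm wide rim round the panel is split by fine gaps into six springy sections. An 18 mm lens sits at x 24, y 58 mm. More than 60 N on the tablet cracks its screen.
- mat: The fixed black foam mat the tablet lies on, 300 (x) x 380 (y) x 6 mm thick; origin at the centre of its underside.
- left_end_rim (a point): Place to press straight down on rim section left_end: the whole short end on the tablet's +y side. The section is a grey plate 140 mm long, 30 mm wide, hinged on the centre panel along its inner edge. The point is on its top face, midway along, 22 mm out from the hinge and 8 mm in from the outer edge; shut it is flush with the panel, open 4.8 mm higher. It moves with the section; x points outwards.
- left_end (a joint): Section left_end, rad: 0 = popped up, sloping up outwards; 0.22 = clicked shut, flush. Over-centre snap: resists with about 7 N at its rim point (more nearer the hinge), past 0.11 pulls itself shut and stays; let go sooner it springs up. 10 to 15 N at the rim point is plenty. Starts up.
- right_end_rim (a point): Place to press straight down on rim section right_end: the whole short end on the tablet's -y side. The section is a grey plate 140 mm long, 30 mm wide, hinged on the centre panel along its inner edge. The point is on its top face, midway along, 22 mm out from the hinge and 8 mm in from the outer edge; shut it is flush with the panel, open 4.8 mm higher. It moves with the section; x points outwards.
- right_end (a joint): Section right_end, rad: 0 = popped up, sloping up outwards; 0.22 = clicked shut, flush. Over-centre snap: resists with about 7 N at its rim point (more nearer the hinge), past 0.11 pulls itself shut and stays; let go sooner it springs up. 10 to 15 N at the rim point is plenty. Starts up.
- near_left_rim (a point): Place to press straight down on rim section near_left: the +y half of the long side on the tablet's -x side. The section is a grey plate 72 mm long, 30 mm wide, hinged on the centre panel along its inner edge. The point is on its top face, midway along, 22 mm out from the hinge and 8 mm in from the outer edge; shut it is flush with the panel, open 4.8 mm higher. It moves with the section; x points outwards.
- near_left (a joint): Section near_left, rad: 0 = popped up, sloping up outwards; 0.22 = clicked shut, flush. Over-centre snap: resists with about 7 N at its rim point (more nearer the hinge), past 0.11 pulls itself shut and stays; let go sooner it springs up. 10 to 15 N at the rim point is plenty. Starts up.
- near_right_rim (a point): Place to press straight down on rim section near_right: the -y half of the long side on the tablet's -x side. The section is a grey plate 72 mm long, 30 mm wide, hinged on the centre panel along its inner edge. The point is on its top face, midway along, 22 mm out from the hinge and 8 mm in from the outer edge; shut it is flush with the panel, open 4.8 mm higher. It moves with the section; x points outwards.
- near_right (a joint): Section near_right, rad: 0 = popped up, sloping up outwards; 0.22 = clicked shut, flush. Over-centre snap: resists with about 7 N at its rim point (more nearer the hinge), past 0.11 pulls itself shut and stays; let go sooner it springs up. 10 to 15 N at the rim point is plenty. Starts up.
- far_left_rim (a point): Place to press straight down on rim section far_left: the +y half of the long side on the tablet's +x side. The section is a grey plate 72 mm long, 30 mm wide, hinged on the centre panel along its inner edge. The point is on its top face, midway along, 22 mm out from the hinge and 8 mm in from the outer edge; shut it is flush with the panel, open 4.8 mm higher. It moves with the section; x points outwards.
- far_left (a joint): Section far_left, rad: 0 = popped up, sloping up outwards; 0.22 = clicked shut, flush. Over-centre snap: resists with about 7 N at its rim point (more nearer the hinge), past 0.11 pulls itself shut and stays; let go sooner it springs up. 10 to 15 N at the rim point is plenty. Starts up.
- far_right_rim (a point): Place to press straight down on rim section far_right: the -y half of the long side on the tablet's +x side. The section is a grey plate 72 mm long, 30 mm wide, hinged on the centre panel along its inner edge. The point is on its top face, midway along, 22 mm out from the hinge and 8 mm in from the outer edge; shut it is flush with the panel, open 4.8 mm higher. It moves with the section; x points outwards.
- far_right (a joint): Section far_right, rad: 0 = popped up, sloping up outwards; 0.22 = clicked shut, flush. Over-centre snap: resists with about 7 N at its rim point (more nearer the hinge), past 0.11 pulls itself shut and stays; let go sooner it springs up. 10 to 15 N at the rim point is plenty. Starts up.
- jar: Bystander, loose: clear screw jar with a white cap, 34 mm across, 34 mm tall; origin at the centre of its underside. Leave it where it is.
- driver: Bystander, loose: small grey-handled screwdriver lying down, 125 mm long along its x, 11 mm thick; origin at the centre of its underside (on its axis). Leave it where it is.
- cell: Bystander, loose: flat black spare battery, 42 by 62 by 9 mm; origin at the centre of its underside. Leave it where it is.
- dish: Bystander, loose: small steel screw dish, 56 mm across, 16 mm tall; origin at the centre of its underside. Leave it where it is.
- sucker: Bystander, loose: rubber suction puller with a cross handle, 42 mm across, 36 mm tall; origin at the centre of its underside. Leave it where it is.
- tape: Bystander, loose: roll of brown tape lying flat, 52 mm across, 14 mm tall; origin at the centre of its underside. Leave it where it is.
- block: Bystander, loose: white charger block, 50 by 50 by 22 mm; origin at the centre of its underside. Leave it where it is.

How it is judged:
At the end, for the whole second after the job is handed in: All six rim sections are clicked shut (each joint above 0.18 of 0.22 rad) and the tablet lies flat on the mat (tilt under 0.08 rad) within 25 mm of where it was (value of joint each of left_end, right_end, near_left, near_right, far_left, far_right above 0.18 rad and distance of tablet_mid from where it was at the start of the episode below 0.025 m and angle between tablet_mid's own z axis and vertical below 0.08 rad); the robot touches nothing.
It fails at once if the tablet is lifted or pushed more than 25 mm from its place (distance of tablet_mid from where it was at the start of the episode above 0.025 m).
It fails at once if the tablet is lifted off the mat (its middle more than 10 mm above its resting height of 26 mm) (height (world z) of tablet_mid above 0.036 m).
It fails at once if the tablet is tipped by more than 0.15 rad (angle between tablet_mid's own z axis and vertical above 0.15 rad).
It fails at once if the robot leans on the tablet with more than 60 N (contact force between any of the arm, the fingers and tablet above 60 N).
It fails at once if another thing on the counter is lifted or moved more than 30 mm (distance of any of jar, driver, cell, dish, sucker, tape, block from where it was at the start of the episode above 0.03 m).
It also fails if it takes over 51 s, if anything falls off the work surface, if the arm or the gripper's body presses on something with over 40 N, if the wrist force passes 120 N, or if a joint passes its speed limit or range.

ROBOT

A 6-joint arm with a two-finger parallel gripper is mounted at the origin on the work surface. World frame = base frame: x ahead of the robot, y to its left, z up, the work surface at z = 0. Lengths are in m, angles in rad, forces in N, time in s.
With the tool pointing down it reaches from about 0.3 to 0.875 m from the base axis. Payload 6.4 kg.
Tool frame: the origin (TCP) lies at the very end of the fingers, on their centre line; the grasp point (between the pads) lies bot.hold_point_z behind it (bot.hold_point_z is the distance from the TCP to the grasp point, in m); z points along the fingers, x is the direction in which the jaws open and shut, and the axes are right-handed (so a half turn about z gives the same grasp; the last joint's range is limited). The gripper opens to 85 mm and grips with 20 to 120 N. Pads are 22 mm wide; open, the fingers measure 114 mm over their backs; the gripper's body (76 mm by 85 mm) begins 54 mm behind the grasp point. The pads swing forward as they close: fully open they stand 13 mm farther back than shut.
Start: joints at [-0.206, 0.181, 1.607, -0, 1.354, -0.206], TCP at [0.575, 0, 0.231] pointing down, gripper open.
Joint ranges: [-2.99, 2.99], [-0.89, 2.07], [0.3, 2.58], [-1.14, 4.28], [0, 2.63], [-3.12, 3.12]. Speed limits (rad/s): [2.57, 2.57, 3.01, 3.14, 3.14, 3.14].

INTERFACE

Orientations are given as [roll, pitch, yaw] about the fixed x, y, z axes, in that order (R = Rz(yaw) Ry(pitch) Rx(roll)).
In Python, from workcell import bot gives the robot as it stands.
- The arm moves only by the tool jog_arm, never from a script. Its argument "moves" is a list of rows, each an object with "jaw": the closure, from -1 (fully open) to 1 (shut), so that 0 is half open; "offset": the shift along the tool's x, y, z in cm, a list of three; "twist": the turn, a rotation vector about the tool's x, y, z in rad, a list of three. A call has 1 to 8 rows; each row is the pose to reach, as a shift and turn from the pose measured when the call began, along the tool's axes at that moment; what a row does not reach only later rows make up. A row lasts 1/10 s, in which the tool goes at most 50 mm and 8.59 degrees, less where a joint would pass 70% of its speed; a pose out of reach is approached as far as the arm can. A call with a gripper value outside its range is refused whole. The fingers move at their own pace and stop on an object; "force" is the grip in N (left out, the last holds). Time passes only in rows, so rows that repeat a pose let the fingers close. It gives the time, the measured TCP pose, the force and the opening at its end, in the units of the state.
- bot.get_obs(): the state, without advancing time (a new reading comes with each control period).
- bot.camera(name): name is "scene" or "side" or "wrist"; returns a dict with "frame" (384x512x3 uint8, red, green, blue), "depth" (384x512 float32, m along the optical axis (not along the pixel's ray), 0 where there is no reading), "camera_matrix" (3x3 intrinsics, pixels), "dist" ([k1, k2, p1, p2, k3] as OpenCV has them; the pictures are not rectified), "pose" (4x4, takes a point from camera to world coordinates); the wrist camera has in their place "hand_eye" (4x4, takes a point from camera to tool coordinates, whose origin is the TCP and whose axes are the tool frame's). Camera axes: x right, y up, looking along -z (the intrinsics and any distortion apply to the point x, -y, -z); pixel columns grow to the right and rows downward; lengths in m; the calibration is good to about 2 mm. A picture is of the moment at which its call begins: read the wrist's pose just before it.
- bot.finish_job(): hands the job in, once; it reports no verdict.
Trained networks look in a picture, given as the dict that the camera call returned (one of the last four; its "shot" number tells which), for a name from the list of things; names that differ only in an ending like _2 or _b are one class to them, and where a whole thing is asked for, a point or a joint stands for the part that bears it (a point fixed in the world has none). Each returns a list of dicts, best first, with "score" (0 to 1); they miss things now and then, are a little off and sometimes report something else, mostly with a low value. They report only what shows in the picture. A call takes as long as a camera call.
- bot.boxes_of(label, picture): "box" ([centre column, centre row, width, height] in pixels, round what is visible of it).
- bot.trace(label, picture): "region" (384x512 bool, what is visible of it) and "box" ([centre column, centre row, width, height] in pixels, round what is visible of it).
The state is a dict: "time_s": time; "joint_positions": joint angles; "joint_velocities": joint speeds; "effort": joint torques, N m; "tcp_pos": TCP position; "tcp_rot": TCP orientation; "wrist_force": force on the tool from outside, world axes, zero at the start; "ft_torque": the same for the moment, N m; "gripper_width": finger opening in m.
Only numpy, scipy, OpenCV 4.12 (cv2) and the standard library are available. Lean on these libraries where they do the work, as an engineer would, in place of code of your own. Each camera call takes 0.05 s, during which the arm holds its last target.

## Working session

There is one attempt and no reset: what is moved stays moved. The work goes in short steps, Python scripts to look and compute and a tool call to move; the robot and the scene stay as the last step left them, time stands still between calls to the robot, and variables do not carry over. Pictures are saved under pics/ and viewed, and the job is handed in when it is done.

Besides the shell and the picture viewer there is one more tool, called after ">>>" by a JSON object that holds its "name" and its "arguments", one argument or row to a line. jog_arm: Moves the arm, as the interface text tells. Its arguments: {"type":"object","properties":{"moves":{"type":"array"},"force":{"type":"number"}},"required":["moves"]}

```bash
mkdir -p pics; ls; cat > h.py <<'E'
from workcell import bot
import numpy as np, cv2
from scipy.spatial.transform import Rotation as R
def save(p,n): cv2.imwrite('pics/'+n,cv2.cvtColor(p['frame'],cv2.COLOR_RGB2BGR))
def world(p,uv,T=None,d=None):
    uv=np.atleast_2d(np.array(uv,float)); T=p['pose'] if T is None else T
    n=cv2.undistortPoints(uv.reshape(-1,1,2),p['camera_matrix'],np.array(p['dist'])).reshape(-1,2)
    if d is None:
        d=np.array([p['depth'][int(round(v)),int(round(u))] for u,v in uv])
    d=np.broadcast_to(d,len(uv))
    c=np.c_[n[:,0]*d,-n[:,1]*d,-d]
    return c@T[:3,:3].T+T[:3,3]
E
python3 - <<'E'
from h import *
o=bot.get_obs(); print(o)
print(bot.hold_point_z)
for n in ['scene','side','wrist']:
    p=bot.camera(n); save(p,n+'0.png')
    t=bot.trace('tablet_mid',p)
    print(n,[(round(x['score'],2),np.round(x['box'])) for x in t][:3])
    if n!='wrist' and t:
        ys,xs=np.nonzero(t[0]['region']); W=world(p,np.c_[xs,ys]); np.save(n+'W.npy',W); print(W.min(0),W.max(0),np.median(W,0))
E
```

```text
pics
{'time_s': 0.0, 'joint_positions': array([-2.06292275e-01,  1.81550602e-01,  1.60802224e+00,  2.93119371e-07,
        1.35378851e+00, -2.06316153e-01]), 'joint_velocities': array([ 0.0005187 , -0.00025706,  0.00119974,  0.00123899, -0.00174122,
       -0.00017079]), 'effort': array([ 3.41415571e-04, -4.44869328e+01, -3.51340663e+01, -2.51131587e-04,
        9.11703974e-03,  3.43231875e-05]), 'tcp_pos': array([5.74443066e-01, 1.38589657e-04, 2.30371895e-01]), 'tcp_rot': array([-3.14123004e+00,  1.73113774e-03,  2.41289128e-05]), 'wrist_force': array([ 0.05679663, -1.26020168, -0.16016878]), 'ft_torque': array([-0.02141905, -0.02123544,  0.00909448]), 'gripper_width': 0.08553451513047192}
0.0187
scene [(0.93, array([231., 203.,  97.,  75.]))]
[ 0.44347248 -0.17801276  0.00261949] [1.20635464 0.08211951 0.67502632] [ 0.58325237 -0.04513763  0.02658174]
side [(0.91, array([266., 240., 121.,  77.])), (0.22, array([334., 220.,  47.,  19.]))]
[ 0.15597953 -0.52837773  0.0045734 ] [0.69754527 0.07974887 0.74164772] [ 0.56736931 -0.04657836  0.02729912]
wrist [(0.71, array([257., 190., 166., 178.]))]
```

View pics/scene0.png

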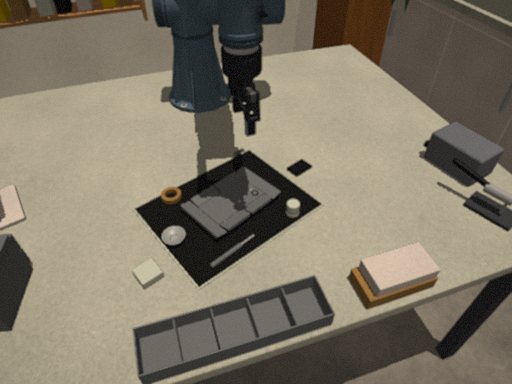

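View pics/side0.png

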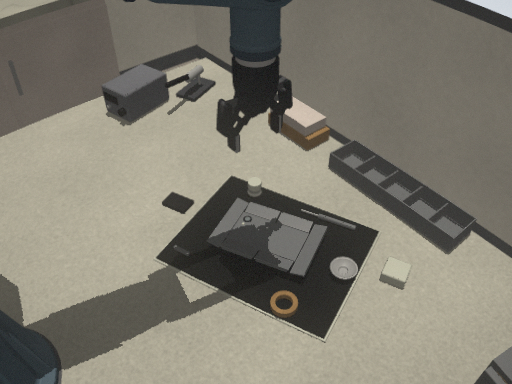

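View pics/wrist0.png

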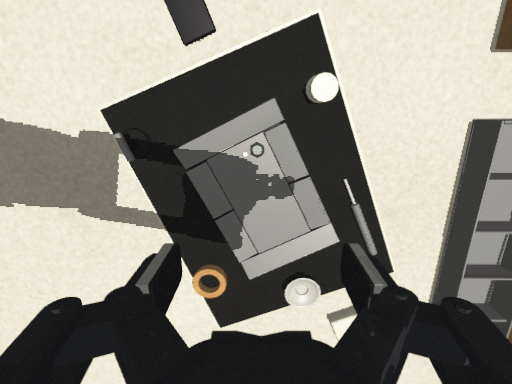

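```bash
python3 - <<'E'
from h import *
for n in ['scene','side']:
    W=np.load(n+'W.npy')
    m=(W[:,2]>0.018)&(W[:,2]<0.042)&(abs(W[:,0]-.575)<.2)&(abs(W[:,1]+.045)<.2)
    P=(W[m,:2]*1000).astype(np.float32)
    c=P.mean(0)
    print(n,m.sum(),len(W),cv2.minAreaRect(P), np.median(W[m],0))
    # robust: 
    for k in (0,):
        H=cv2.convexHull(P).reshape(-1,2); print(np.round(cv2.boxPoints(cv2.minAreaRect(P))))
E
```

```text
scene 3528 3716 ((574.8760375976562, -38.181976318359375), (142.31475830078125, 210.79281616210938), 26.30494499206543) [ 0.57968628 -0.04465479  0.02676683]
[[ 464.   25.]
 [ 558. -164.]
 [ 685. -101.]
 [ 592.   88.]]
side 5430 5753 ((572.6788940429688, -39.28589630126953), (142.92469787597656, 210.22805786132812), 26.321748733520508) [ 0.57082684 -0.04451438  0.02745935]
[[ 462.   23.]
 [ 555. -165.]
 [ 683. -102.]
 [ 590.   87.]]
```

The pictures agree. The scene and side depth views both give a 142 x 210 mm rectangle at about (0.574, -0.039), turned 26.3°, with its top near z 0.027. In the wrist image the lens is at (257,150), towards the +y end, which fixes the tablet's +y axis. I'll compute the press targets next.

```bash
cat >> h.py <<'E'
C=np.array([.5738,-.0387]);A=0.459
RT=np.array([[np.cos(A),-np.sin(A)],[np.sin(A),np.cos(A)]])
PT=dict(left_end=(0,.097),right_end=(0,-.097),near_left=(-.062,.038),near_right=(-.062,-.038),far_left=(.062,.038),far_right=(.062,-.038))
def off(name,z):
    o=bot.get_obs(); r=R.from_euler('xyz',o['tcp_rot'])
    w=np.r_[C+RT@np.array(PT[name]),z]
    print(name,'world',w.round(4),'offset cm',(r.inv().apply(w-o['tcp_pos'])*100).round(2))
    g=R.from_euler('xyz',[np.pi,0,A]); print('twist',(r.inv()*g).as_rotvec().round(3),o['wrist_force'].round(1),o['time_s'])
E
python3 - <<'E'
from h import *
for n in PT: off(n,.06)
p=bot.camera('scene'); K=0
for n in ['jar','driver','cell','dish','sucker','tape','block']:
    t=bot.trace(n,p)
    if t:
        ys,xs=np.nonzero(t[0]['region']); print(n,round(t[0]['score'],2),np.median(world(p,np.c_[xs,ys]),0).round(3))
E
```

```text
left_end world [0.5308 0.0483 0.06  ] offset cm [-4.4  -4.82 17.1 ]
twist [-0.     0.    -0.459] [-0.5  0.   0. ] 0.3
right_end world [ 0.6168 -0.1257  0.06  ] offset cm [ 4.2  12.57 17.1 ]
twist [-0.     0.    -0.459] [-0.5  0.   0. ] 0.3
near_left world [ 0.5014 -0.0321  0.06  ] offset cm [-7.34  3.22 17.1 ]
twist [-0.     0.    -0.459] [-0.5  0.   0. ] 0.3
near_right world [ 0.5351 -0.1002  0.06  ] offset cm [-3.97 10.03 17.1 ]
twist [-0.     0.    -0.459] [-0.5  0.   0. ] 0.3
far_left world [0.6125 0.0228 0.06  ] offset cm [ 3.78 -2.28 17.1 ]
twist [-0.     0.    -0.459] [-0.5  0.   0. ] 0.3
far_right world [ 0.6462 -0.0453  0.06  ] offset cm [ 7.14  4.54 17.1 ]
twist [-0.     0.    -0.459] [-0.5  0.   0. ] 0.3
jar 0.72 [ 0.622 -0.118  0.029]
driver 0.64 [ 0.726 -0.093  0.015]
cell 0.71 [ 0.542 -0.095  0.028]
dish 0.68 [0.542 0.045 0.029]
sucker 0.75 [0.416 0.03  0.014]
tape 0.65 [ 0.495 -0.178  0.017]
```

>>> {"name": "jog_arm", "arguments": {
  "moves": [
    {"jaw": 1,"offset": [1,-0.5,3],"twist": [0,0,-0.12]},
    {"jaw": 1,"offset": [2,-1,6],"twist": [0,0,-0.24]},
    {"jaw": 1,"offset": [3,-2,9],"twist": [0,0,-0.36]},
    {"jaw": 1,"offset": [3.8,-2.3,13],"twist": [0,0,-0.459]},
    {"jaw": 1,"offset": [3.8,-2.3,16],"twist": [0,0,-0.459]},
    {"jaw": 1,"offset": [3.8,-2.3,17.1],"twist": [0,0,-0.459]},
    {"jaw": 1,"offset": [3.8,-2.3,17.1],"twist": [0,0,-0.459]},
    {"jaw": 1,"offset": [3.8,-2.3,17.1],"twist": [0,0,-0.459]}
  ]
}}

```text
time_s: 1.5
tcp_pos: [0.614, 0.0228, 0.0618]
tcp_rot: [3.14, -0.002, 0.459]
wrist_force: [-0.0, 0.1, 0.2]
gripper_width: -0.0
```

```bash
python3 - <<'E'
from h import *
for n in PT: off(n,.03)
for c in ['side','wrist']:
  p=bot.camera(c); save(p,c+'1.png')
E
```

```text
left_end world [0.5308 0.0483 0.03  ] offset cm [-6.34 -5.97  3.16]
twist [ 0.001 -0.002 -0.   ] [-0.   0.1  0.2] 1.5
right_end world [ 0.6168 -0.1257  0.03  ] offset cm [-6.33 13.43  3.18]
twist [ 0.001 -0.002 -0.   ] [-0.   0.1  0.2] 1.5
near_left world [ 0.5014 -0.0321  0.03  ] offset cm [-12.53  -0.07   3.16]
twist [ 0.001 -0.002 -0.   ] [-0.   0.1  0.2] 1.5
near_right world [ 0.5351 -0.1002  0.03  ] offset cm [-12.53   7.53   3.17]
twist [ 0.001 -0.002 -0.   ] [-0.   0.1  0.2] 1.5
far_left world [0.6125 0.0228 0.03  ] offset cm [-0.13 -0.08  3.18]
twist [ 0.001 -0.002 -0.   ] [-0.   0.1  0.2] 1.5
far_right world [ 0.6462 -0.0453  0.03  ] offset cm [-0.13  7.52  3.19]
twist [ 0.001 -0.002 -0.   ] [-0.   0.1  0.2] 1.5
```

View pics/side1.png

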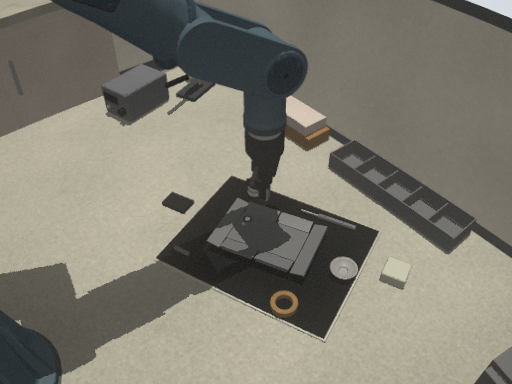

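View pics/wrist1.png

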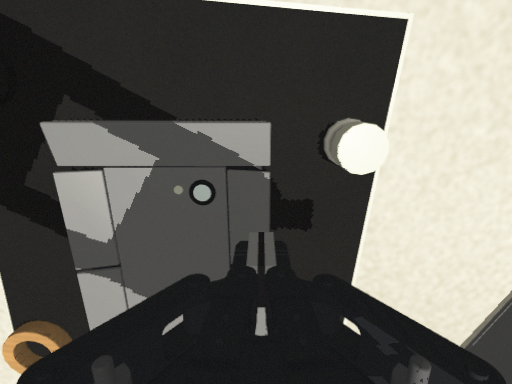

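The wrist image shows the closed fingertips at about (262,240), over the tablet's right (+x) rim, with the tablet edges square to the image. The jar at (358,145) is clear. Pressing far_left first.

>>> {"name": "jog_arm", "arguments": {
  "moves": [
    {"jaw": 1,"offset": [-0.1,-0.1,2.0],"twist": [0,0,0]},
    {"jaw": 1,"offset": [-0.1,-0.1,2.6],"twist": [0,0,0]},
    {"jaw": 1,"offset": [-0.1,-0.1,2.8],"twist": [0,0,0]},
    {"jaw": 1,"offset": [-0.1,-0.1,3.0],"twist": [0,0,0]},
    {"jaw": 1,"offset": [-0.1,-0.1,3.1],"twist": [0,0,0]},
    {"jaw": 1,"offset": [-0.1,-0.1,3.2],"twist": [0,0,0]},
    {"jaw": 1,"offset": [-0.1,-0.1,3.2],"twist": [0,0,0]}
  ]
}}

```text
time_s: 2.3
tcp_pos: [0.6141, 0.0231, 0.0314]
tcp_rot: [3.139, -0.004, 0.459]
wrist_force: [0.2, 0.1, 3.3]
gripper_width: 0.0003
```

>>> {"name": "jog_arm", "arguments": {
  "moves": [
    {"jaw": 1,"offset": [0,0,0.1],"twist": [0,0,0]},
    {"jaw": 1,"offset": [0,0,0.2],"twist": [0,0,0]},
    {"jaw": 1,"offset": [0,0,0.3],"twist": [0,0,0]},
    {"jaw": 1,"offset": [0,0,0.3],"twist": [0,0,0]}
  ]
}}

```text
time_s: 2.7
tcp_pos: [0.6137, 0.0231, 0.0278]
tcp_rot: [3.139, -0.004, 0.459]
wrist_force: [0.8, 0.1, -0.6]
gripper_width: -0.0
```

>>> {"name": "jog_arm", "arguments": {
  "moves": [
    {"jaw": 1,"offset": [0,0,0.1],"twist": [0,0,0]},
    {"jaw": 1,"offset": [0,0,0.2],"twist": [0,0,0]},
    {"jaw": 1,"offset": [0,0,0.2],"twist": [0,0,0]}
  ]
}}

```text
time_s: 3.0
tcp_pos: [0.6136, 0.023, 0.026]
tcp_rot: [3.139, -0.003, 0.459]
wrist_force: [-1.7, 0.6, 3.2]
gripper_width: 0.0002
```

Contact came at z 0.031, the force then dropped away, and it touched flush at z 0.026, which is what a click should look like. Next is far_right, 7.6 cm further along tool y.

>>> {"name": "jog_arm", "arguments": {
  "moves": [
    {"jaw": 1,"offset": [0,0,-2],"twist": [0,0,0]},
    {"jaw": 1,"offset": [0,3.8,-2],"twist": [0,0,0]},
    {"jaw": 1,"offset": [0,7.5,-2],"twist": [0,0,0]},
    {"jaw": 1,"offset": [0,7.5,-1.2],"twist": [0,0,0]},
    {"jaw": 1,"offset": [0,7.5,-0.8],"twist": [0,0,0]},
    {"jaw": 1,"offset": [0,7.5,-0.5],"twist": [0,0,0]},
    {"jaw": 1,"offset": [0,7.5,-0.4],"twist": [0,0,0]},
    {"jaw": 1,"offset": [0,7.5,-0.3],"twist": [0,0,0]}
  ]
}}

```text
time_s: 3.8
tcp_pos: [0.6462, -0.0431, 0.0288]
tcp_rot: [3.14, -0.002, 0.46]
wrist_force: [-0.1, -0.0, 0.1]
gripper_width: -0.0001
```

>>> {"name": "jog_arm", "arguments": {
  "moves": [
    {"jaw": 1,"offset": [0,0,0.1],"twist": [0,0,0]},
    {"jaw": 1,"offset": [0,0,0.2],"twist": [0,0,0]},
    {"jaw": 1,"offset": [0,0,0.3],"twist": [0,0,0]},
    {"jaw": 1,"offset": [0,0,0.3],"twist": [0,0,0]}
  ]
}}

```text
time_s: 4.2
tcp_pos: [0.6461, -0.0427, 0.026]
tcp_rot: [3.141, -0.002, 0.46]
wrist_force: [-1.0, 0.4, 1.8]
gripper_width: -0.0001
```

```bash
python3 - <<'E'
from h import *
for n in PT: off(n,.026)
E
```

```text
left_end world [0.5308 0.0483 0.026 ] offset cm [ -6.29 -13.27  -0.02]
twist [ 0.001 -0.002  0.001] [-1.   0.4  1.8] 4.2
right_end world [ 0.6168 -0.1257  0.026 ] offset cm [-6.31  6.13 -0.  ]
twist [ 0.001 -0.002  0.001] [-1.   0.4  1.8] 4.2
near_left world [ 0.5014 -0.0321  0.026 ] offset cm [-12.5   -7.38  -0.03]
twist [ 0.001 -0.002  0.001] [-1.   0.4  1.8] 4.2
near_right world [ 0.5351 -0.1002  0.026 ] offset cm [-12.51   0.22  -0.03]
twist [ 0.001 -0.002  0.001] [-1.   0.4  1.8] 4.2
far_left world [0.6125 0.0228 0.026 ] offset cm [-0.1  -7.36 -0.  ]
twist [ 0.001 -0.002  0.001] [-1.   0.4  1.8] 4.2
far_right world [ 0.6462 -0.0453  0.026 ] offset cm [-0.11  0.24  0.  ]
twist [ 0.001 -0.002  0.001] [-1.   0.4  1.8] 4.2
```

>>> {"name": "jog_arm", "arguments": {
  "moves": [
    {"jaw": 1,"offset": [0,0,-2.5],"twist": [0,0,0]},
    {"jaw": 1,"offset": [-3.2,3,-2.5],"twist": [0,0,0]},
    {"jaw": 1,"offset": [-6.3,6.1,-2.5],"twist": [0,0,0]},
    {"jaw": 1,"offset": [-6.3,6.1,-1.2],"twist": [0,0,0]},
    {"jaw": 1,"offset": [-6.3,6.1,-0.8],"twist": [0,0,0]},
    {"jaw": 1,"offset": [-6.3,6.1,-0.5],"twist": [0,0,0]},
    {"jaw": 1,"offset": [-6.3,6.1,-0.4],"twist": [0,0,0]},
    {"jaw": 1,"offset": [-6.3,6.1,-0.3],"twist": [0,0,0]}
  ]
}}

```text
time_s: 5.0
tcp_pos: [0.617, -0.124, 0.0287]
tcp_rot: [3.141, -0.003, 0.462]
wrist_force: [-0.5, 0.2, 0.4]
gripper_width: 0.0001
```

>>> {"name": "jog_arm", "arguments": {
  "moves": [
    {"jaw": 1,"offset": [0,0,0.1],"twist": [0,0,0]},
    {"jaw": 1,"offset": [0,0,0.2],"twist": [0,0,0]},
    {"jaw": 1,"offset": [0,0,0.3],"twist": [0,0,0]},
    {"jaw": 1,"offset": [0,0,0.3],"twist": [0,0,0]}
  ]
}}

```text
time_s: 5.4
tcp_pos: [0.6172, -0.1236, 0.026]
tcp_rot: [3.141, -0.003, 0.462]
wrist_force: [-0.4, 2.2, 2.1]
gripper_width: 0.0001
```

```bash
python3 - <<'E'
from h import *
for n in PT: off(n,.026)
E
```

```text
left_end world [0.5308 0.0483 0.026 ] offset cm [ -0.08 -19.23  -0.  ]
twist [ 0.    -0.003  0.003] [-0.4  2.2  2.1] 5.4
right_end world [ 0.6168 -0.1257  0.026 ] offset cm [-0.13  0.17  0.  ]
twist [ 0.    -0.003  0.003] [-0.4  2.2  2.1] 5.4
near_left world [ 0.5014 -0.0321  0.026 ] offset cm [ -6.29 -13.35  -0.02]
twist [ 0.    -0.003  0.003] [-0.4  2.2  2.1] 5.4
near_right world [ 0.5351 -0.1002  0.026 ] offset cm [-6.31 -5.75 -0.02]
twist [ 0.    -0.003  0.003] [-0.4  2.2  2.1] 5.4
far_left world [0.6125 0.0228 0.026 ] offset cm [  6.11 -13.32   0.02]
twist [ 0.    -0.003  0.003] [-0.4  2.2  2.1] 5.4
far_right world [ 0.6462 -0.0453  0.026 ] offset cm [ 6.09 -5.72  0.02]
twist [ 0.    -0.003  0.003] [-0.4  2.2  2.1] 5.4
```

Now near_right.

>>> {"name": "jog_arm", "arguments": {
  "moves": [
    {"jaw": 1,"offset": [0,0,-2.5],"twist": [0,0,0]},
    {"jaw": 1,"offset": [-3.2,-2.8,-2.5],"twist": [0,0,0]},
    {"jaw": 1,"offset": [-6.3,-5.7,-2.5],"twist": [0,0,0]},
    {"jaw": 1,"offset": [-6.3,-5.7,-1.2],"twist": [0,0,0]},
    {"jaw": 1,"offset": [-6.3,-5.7,-0.8],"twist": [0,0,0]},
    {"jaw": 1,"offset": [-6.3,-5.7,-0.5],"twist": [0,0,0]},
    {"jaw": 1,"offset": [-6.3,-5.7,-0.4],"twist": [0,0,0]},
    {"jaw": 1,"offset": [-6.3,-5.7,-0.3],"twist": [0,0,0]}
  ]
}}

```text
time_s: 6.2
tcp_pos: [0.5366, -0.1012, 0.0291]
tcp_rot: [3.14, -0.004, 0.462]
wrist_force: [-0.1, 0.4, -0.1]
gripper_width: -0.0001
```

>>> {"name": "jog_arm", "arguments": {
  "moves": [
    {"jaw": 1,"offset": [0,0,0.1],"twist": [0,0,0]},
    {"jaw": 1,"offset": [0,0,0.2],"twist": [0,0,0]},
    {"jaw": 1,"offset": [0,0,0.3],"twist": [0,0,0]},
    {"jaw": 1,"offset": [0,0,0.3],"twist": [0,0,0]}
  ]
}}

```text
time_s: 6.6
tcp_pos: [0.5368, -0.1013, 0.0261]
tcp_rot: [3.14, -0.004, 0.462]
wrist_force: [-0.4, -0.1, -0.7]
gripper_width: 0.0002
```

```bash
python3 - <<'E'
from h import *
for n in ['near_right','near_left']: off(n,.026)
E
```

```text
near_right world [ 0.5351 -0.1002  0.026 ] offset cm [-0.11 -0.18  0.01]
twist [ 0.002 -0.004  0.003] [-0.4 -0.1 -0.7] 6.6
near_left world [ 0.5014 -0.0321  0.026 ] offset cm [-0.09 -7.78 -0.  ]
twist [ 0.002 -0.004  0.003] [-0.4 -0.1 -0.7] 6.6
```

>>> {"name": "jog_arm", "arguments": {
  "moves": [
    {"jaw": 1,"offset": [-0.1,0,0.1],"twist": [0,0,0]},
    {"jaw": 1,"offset": [-0.1,0,0.1],"twist": [0,0,0]}
  ]
}}

```text
time_s: 6.8
tcp_pos: [0.5368, -0.1014, 0.0259]
tcp_rot: [3.14, -0.006, 0.462]
wrist_force: [0.2, 3.2, 5.2]
gripper_width: 0.0001
```

>>> {"name": "jog_arm", "arguments": {
  "moves": [
    {"jaw": 1,"offset": [0,0,-2.5],"twist": [0,0,0]},
    {"jaw": 1,"offset": [0,-3.8,-2.5],"twist": [0,0,0]},
    {"jaw": 1,"offset": [0,-7.7,-2.5],"twist": [0,0,0]},
    {"jaw": 1,"offset": [0,-7.7,-1.2],"twist": [0,0,0]},
    {"jaw": 1,"offset": [0,-7.7,-0.8],"twist": [0,0,0]},
    {"jaw": 1,"offset": [0,-7.7,-0.5],"twist": [0,0,0]},
    {"jaw": 1,"offset": [0,-7.7,-0.4],"twist": [0,0,0]},
    {"jaw": 1,"offset": [0,-7.7,-0.3],"twist": [0,0,0]}
  ]
}}

```text
time_s: 7.6
tcp_pos: [0.5031, -0.0334, 0.0288]
tcp_rot: [3.139, -0.006, 0.461]
wrist_force: [-0.2, 1.2, -0.1]
gripper_width: 0.0002
```

>>> {"name": "jog_arm", "arguments": {
  "moves": [
    {"jaw": 1,"offset": [0,0,0.1],"twist": [0,0,0]},
    {"jaw": 1,"offset": [0,0,0.2],"twist": [0,0,0]},
    {"jaw": 1,"offset": [0,0,0.3],"twist": [0,0,0]},
    {"jaw": 1,"offset": [0,0,0.3],"twist": [0,0,0]}
  ]
}}

```text
time_s: 8.0
tcp_pos: [0.5033, -0.0336, 0.026]
tcp_rot: [3.139, -0.006, 0.461]
wrist_force: [-0.7, -0.2, 1.2]
gripper_width: 0.0003
```

```bash
python3 - <<'E'
from h import *
for n in ['near_left','left_end']: off(n,.026)
E
```

```text
near_left world [ 0.5014 -0.0321  0.026 ] offset cm [-0.11 -0.23  0.  ]
twist [ 0.003 -0.006  0.002] [-0.7 -0.2  1.2] 8.0
left_end world [0.5308 0.0483 0.026 ] offset cm [ 6.1  -6.12  0.02]
twist [ 0.003 -0.006  0.002] [-0.7 -0.2  1.2] 8.0
```

>>> {"name": "jog_arm", "arguments": {
  "moves": [
    {"jaw": 1,"offset": [0,0,-2.5],"twist": [0,0,0]},
    {"jaw": 1,"offset": [3,-3,-2.5],"twist": [0,0,0]},
    {"jaw": 1,"offset": [6.1,-6.1,-2.5],"twist": [0,0,0]},
    {"jaw": 1,"offset": [6.1,-6.1,-1.2],"twist": [0,0,0]},
    {"jaw": 1,"offset": [6.1,-6.1,-0.8],"twist": [0,0,0]},
    {"jaw": 1,"offset": [6.1,-6.1,-0.5],"twist": [0,0,0]},
    {"jaw": 1,"offset": [6.1,-6.1,-0.4],"twist": [0,0,0]},
    {"jaw": 1,"offset": [6.1,-6.1,-0.3],"twist": [0,0,0]}
  ]
}}

```text
time_s: 8.8
tcp_pos: [0.5307, 0.0471, 0.0291]
tcp_rot: [3.138, -0.006, 0.459]
wrist_force: [-0.6, 0.6, 0.1]
gripper_width: -0.0005
```

>>> {"name": "jog_arm", "arguments": {
  "moves": [
    {"jaw": 1,"offset": [0,0,0.1],"twist": [0,0,0]},
    {"jaw": 1,"offset": [0,0,0.2],"twist": [0,0,0]},
    {"jaw": 1,"offset": [0,0,0.35],"twist": [0,0,0]},
    {"jaw": 1,"offset": [0,0,0.35],"twist": [0,0,0]}
  ]
}}

```text
time_s: 9.2
tcp_pos: [0.5309, 0.0466, 0.026]
tcp_rot: [3.138, -0.006, 0.459]
wrist_force: [-0.8, -1.7, 4.1]
gripper_width: -0.0002
```

>>> {"name": "jog_arm", "arguments": {
  "moves": [
    {"jaw": 1,"offset": [0,0,-4],"twist": [0,0,0]},
    {"jaw": 1,"offset": [-2,5,-8],"twist": [0,0,0]},
    {"jaw": 1,"offset": [-4,10,-12],"twist": [0,0,0]},
    {"jaw": 1,"offset": [-6,14,-16],"twist": [0,0,0]},
    {"jaw": 1,"offset": [-6,16,-20],"twist": [0,0,0]},
    {"jaw": 1,"offset": [-6,16,-20],"twist": [0,0,0]},
    {"jaw": 1,"offset": [-6,16,-20],"twist": [0,0,0]}
  ]
}}

```text
time_s: 9.9
tcp_pos: [0.5495, -0.1273, 0.2317]
tcp_rot: [3.129, -0.012, 0.456]
wrist_force: [0.4, 0.2, 0.3]
gripper_width: -0.0002
```

```bash
cat > chk.py <<'E'
from h import *
import sys
tag=sys.argv[1]
for c in ['scene','side','wrist']:
  o=bot.get_obs(); p=bot.camera(c); save(p,c+tag+'.png')
  if c=='wrist':
    T=np.eye(4);T[:3,:3]=R.from_euler('xyz',o['tcp_rot']).as_matrix();T[:3,3]=o['tcp_pos'];p['pose']=T@p['hand_eye']
  v,u=np.mgrid[0:384,0:512]; uv=np.c_[u.ravel(),v.ravel()]
  d=p['depth'].ravel();k=d>0
  W=world(p,uv[k],d=d[k])
  q=(W[:,:2]-C)@RT
  for n,t in PT.items():
    t=np.array(t); m=(abs(q-t)<.006).all(1)&(W[:,2]<.06); 
    pm=(abs(q-t*np.array([.5,.7] if t[0] else [1,.6]))<.006).all(1)&(W[:,2]<.06)
    print(c,n,m.sum(),(np.median(W[m,2])*1000).round(1) if m.any() else None)
  m=(abs(q)<[.02,.05]).all(1)&(W[:,2]<.06); print(c,'panel',m.sum(),(np.median(W[m,2])*1000).round(1) if m.any() else None)
  m=(W[:,2]>.018)&(W[:,2]<.045)&(abs(q)<[.085,.12]).all(1)
  print(cv2.minAreaRect((W[m,:2]*1000).astype(np.float32)))
E
python3 chk.py 2
```

```text
scene left_end 13 25.2
scene right_end 29 24.9
scene near_left 14 25.5
scene near_right 18 25.4
scene far_left 26 24.9
scene far_right 28 24.3
scene panel 462 25.4
((573.8383178710938, -38.30229187011719), (142.32745361328125, 210.84396362304688), 26.482982635498047)
side left_end 24 26.4
side right_end 31 25.2
side near_left 46 25.2
side near_right 47 24.4
side far_left 22 26.1
side far_right 22 26.1
side panel 704 26.1
((573.3162841796875, -38.475563049316406), (144.85336303710938, 212.50704956054688), 25.83116912841797)
wrist left_end 139 25.7
wrist right_end 78 26.0
wrist near_left 108 26.0
wrist near_right 100 26.0
wrist far_left 112 25.7
wrist far_right 91 25.9
wrist panel 2915 26.0
((574.1104125976562, -39.75164794921875), (141.25840759277344, 209.19723510742188), 26.4851131439209)
```

All six sections measure within about 2 mm of the panel in every camera, where an open one would sit 4.8 mm high. The tablet hasn't moved. I'll take a last look at the wrist picture.

View pics/wrist2.png

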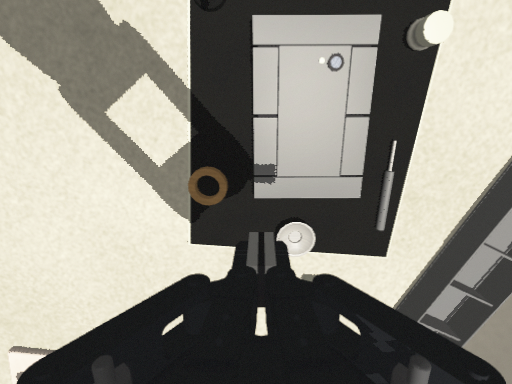

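View pics/side2.png

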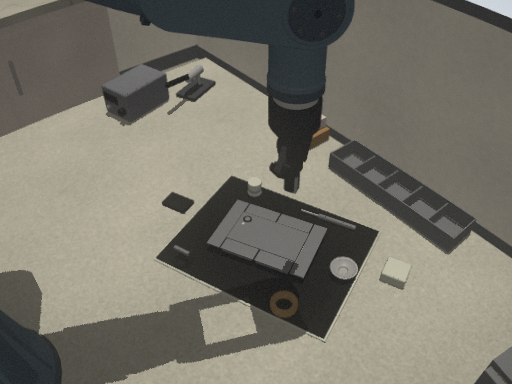

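The wrist picture shows all six sections evenly lit and level with the panel, roughly (252–380, 15–198). In the side picture the bystanders sit where they were (jar (255,187), dish (344,268), tape (284,303), block (396,272)), and the hand is clear.

```bash
python3 -c "
from h import *
print(bot.get_obs()['wrist_force']); print(bot.finish_job())"
```

```text
[ 0.52020166 -0.23176205 -0.38066642]
the job is handed in; nothing more can be done
None
```

I pressed all six rim sections with the closed fingertips, lifted the hand about 20 cm clear and handed the job in at about 10 s of the 51 s allowed. No verdict is reported, so what follows is from my own checks.

- **Sections shut:** The wrist camera puts every section at 25.7–26.0 mm against 26.0 mm for the panel. The scene and side cameras agree to within about 2 mm, and an open section would sit 4.8 mm higher.
- **Force:** The readings at the end of each move were at most about 6 N. Forces within a move were not recorded. The near_right press first ended with no force, so I went slightly deeper and it then touched flush at 5 N.
- **Tablet position:** It stayed within about 1.5 mm and 0.5° of its starting pose.
- **Other items:** I checked these only by eye. The jar, screwdriver, battery, dish, suction puller, tape and charger block look unmoved in the final pictures. When I asked the networks for them, some labels (jar, battery and dish) landed on the tablet, so I did not use those positions.

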